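Set the long gauge blade in the injector gap fixture

ROBOT

A 7-joint arm with a two-finger parallel gripper is mounted at the origin on the work surface. World frame = base frame: x ahead of the robot, y to its left, z up, the work surface at z = 0. Lengths are in m, angles in degrees, forces in N, time in s.
With the tool pointing down it reaches from about 0.425 to 0.875 m from the base axis. Payload 4.7 kg.
Tool frame: the origin (TCP) lies midway between the tips of the shut fingers; the grasp point (between the pads) lies 19 mm behind it; z points along the fingers, y is the line along which they close (so a half turn about z gives the same grasp; the last joint's range is limited). The gripper opens to 87 mm and grips with 3 to 60 N. Pads are 19 mm wide; open, the fingers measure 117 mm over their backs; the gripper's body (75 mm by 190 mm) begins 51 mm behind the grasp point.
Start: joints at [-73.161, 18.392, -4.016, 83.108, 1.295, 78.541, -3.26], TCP at [0.18, 0.625, 0.187] pointing down, gripper open.
Joint ranges: [-163.93, 163.93], [-17.29, 119.83], [-79.2, 71.16], [3.27, 140.29], [-89.18, 269.18], [5.43, 117.66], [-154.24, 154.24]. Speed limits (degrees/s): [147.25, 147.25, 180, 180, 180, 180, 180].

INTERFACE

Orientations are given as [roll, pitch, yaw] about the fixed x, y, z axes, in that order (R = Rz(yaw) Ry(pitch) Rx(roll)).
In Python, from cell import env, viewer, boxes_of, masks_of gives the robot as it stands. The module is installed in compiled form; this text tells all that it offers.
- The arm moves only by the tool apply_moves, never from a script. Its argument "moves" is a list of rows, each a list of 7 numbers: the shift along the tool's x, y, z scaled (see below), then the turn, a rotation vector about the tool's x, y, z scaled (see below), then the opening, from 0 (shut) to 1 (fully open). A call has 1 to 20 rows; each row is the pose to reach, as a shift and turn from the pose commanded when the call began, along the tool's axes at that moment; what a row does not reach only later rows make up. The controller multiplies each number of a shift by 0.2 m and each number of a turn by 1.5 rad. A row lasts 1/10 s, in which the tool goes at most 50 mm and 8.59 degrees, less where a joint would pass 70% of its speed; a pose out of reach is approached as far as the arm can. A call with a number of a shift or a turn outside -1 to 1 is refused whole. A call with a gripper value outside its range is refused whole. The fingers move at their own pace and stop on an object; "grip_force" is the grip in N (left out, the last holds). Time passes only in rows, so rows that repeat a pose let the fingers close. It gives the time, the measured TCP pose, the force, the opening and the grip force at its end, in the units of the state.
- env.get_obs(): the state, without advancing time (a new reading comes with each control period).
- viewer.read_camera(name): name is "scene" or "top"; returns the picture (480x640x3 uint8, red, green, blue); there is no depth.
- viewer.get_calibration(name): a dict with "fov_y" (degrees; the focal length in pixels is half the picture's height over the tangent of half this angle, whatever the lens; pixels are square), "cx", "cy" (the principal point, pixels), "position" and "orientation" of the camera in the world. Camera axes: x right, y up, looking along -z (the intrinsics and any distortion apply to the point x, -y, -z); pixel columns grow to the right and rows downward; lengths in m; the calibration is good to about 2 mm. A picture is of the moment at which its call begins. get_calibration takes no time and is no camera call.
- env.sign_off(): hands the job in; it is judged then, once.
Trained networks look in the newest picture that a camera, given by its name, has taken for a name from the list of things; names that differ only in an ending like _2 or _b are one class to them, and where a whole thing is asked for, a point or a joint stands for the part that bears it (a point fixed in the world has none). Each returns a list of dicts, best first, with "conf" (0 to 1); they miss things now and then, are a little off and sometimes report something else, mostly with a low value. They report only what shows in the picture. A call takes as long as a camera call. They do not tell look-alikes from the thing itself.
- boxes_of(camera, target): "location" ([column, row] in pixels, amid what is visible of it).
- masks_of(camera, target): "pixels" (480x640 bool, what is visible of it) and "location" ([column, row] in pixels, amid what is visible of it).
The state is a dict: "time_s": time; "qpos": joint angles; "joint_velocities": joint speeds; "effort": joint torques, N m; "tool_pos": TCP position; "tool_rot": TCP orientation; "force": force on the tool from outside, world axes, zero at the start; "wrist_torque": the same for the moment, N m; "grip_width": finger opening in m; "grasp_force": force on a finger pad.
Only numpy, scipy, OpenCV 4.12 (cv2) and the standard library are available. Lean on these libraries where they do the work, as an engineer would, in place of code of your own. Each camera call takes 0.05 s, during which the arm holds its last target. There are 200 camera calls.

TASK

Pick up the gauge with the longer blade and slide its blade, from the open front, into the gap under the bridge of the injector setting fixture until the gauge's shoulders stop against the bridge. Let go and leave the gauge lying flat on the fixture's bed with the blade fully in, and leave the short gauge, the socket, the tray and the spanner where they are.

Things in the scene. Friction and masses are not known exactly. Their poses are not given: they have to be found in the camera images.
- fixture: Fixed fixture: dark steel base 200 (x) x 110 x 12 mm high, an aluminium bridge 60 (x) x 92 mm across it, top 40.5 mm above the bench, and a steel injector 28 mm wide standing in it (axis at x = +40, top at 116 mm). Origin: on the bench under the middle of the bridge's front face; x points into the gap, away from the robot; z up. Base from x = -110 to +90; its bare part in front (x < 0) is the bed.
- gap_mouth (a point): Middle of the gap's front opening, at bed level (12 mm above the bench), at the bridge's front face; axes as the fixture's. The gap runs straight through under the bridge along x: 30 mm wide, 8.5 mm high above the bed, 60 mm deep, square edges.
- long_gauge: Loose steel gauge to use, about 250 g: flat plate 4 mm thick on the bench. Wide part x -20 to +45 mm, 44 mm wide, ending in square shoulders; then the blade, 24 mm wide, 70 mm long. An upright black grip block 30 (x) x 16 (y) mm stands on it, top 44 mm above the underside. Origin: underside, below the grip's middle; x along the blade to its tip; z up. Centre of mass near x = +18 mm.
- long_gauge_tip (a point): Middle of the long gauge's blade tip, on the underside (x = +115 mm of the gauge).
- long_gauge_shoulder (a point): Middle of the long gauge's shoulder line, on the underside (x = +45 mm of the gauge), where the blade begins.
- short_gauge: Bystander: a gauge just like the long one but its blade is only 35 mm long (tip at x = +80). The two may lie either way round. Origin and axes as the long gauge's.
- socket: Bystander: steel deep socket, 30 mm wide, standing 60 mm high. Origin: centre of its underside.
- tray: Bystander: empty steel tray 100 x 170 x 28 mm. Origin: centre of its underside.
- spanner: Bystander: steel spanner 180 mm long lying on the bench along its x axis.
Mind the look-alikes: they are no part of the job. Leave any green or turquoise look-alike of the long_gauge alone. Several things look just like the fixture: the one meant starts farthest from the robot's base.

How it is judged (in metres and radians):
On the way:
1. the long gauge's blade has entered the gap from the front, tip 5 to 50 mm in (x of long_gauge_tip in the frame of fixture between 0.005 and 0.05 m and y of long_gauge_tip in the frame of fixture between -0.008 and 0.008 m and z of long_gauge_tip in the frame of fixture between 0.009 and 0.02 m and x of long_gauge in the frame of fixture below -0.06 m), for 0.1 s.
At the end, for the whole second after the job is handed in: The long gauge lies flat (within 0.05 rad) and still on the fixture's bed, its blade in the gap under the bridge in line with it (within 0.15 rad), its shoulders within 4 mm of the bridge's front face (x of long_gauge_shoulder in the frame of fixture between -0.004 and 0.003 m and y of long_gauge_tip in the frame of fixture between -0.008 and 0.008 m and z of long_gauge_tip in the frame of fixture between 0.009 and 0.016 m and angle between the x axis of long_gauge and the x axis of fixture, either way round below 0.15 rad and angle between long_gauge's own z axis and vertical below 0.05 rad and linear speed of long_gauge below 0.01 m/s); the robot touches nothing.
It fails at once if the short gauge is moved more than 25 mm (distance of short_gauge from where it was at the start of the episode above 0.025 m).
It fails at once if the socket is moved more than 25 mm or tipped (distance of socket from where it was at the start of the episode above 0.025 m or angle between socket's own z axis and vertical above 0.4 rad).
It fails at once if the tray is moved more than 25 mm (distance of tray from where it was at the start of the episode above 0.025 m).
It fails at once if the spanner is moved more than 25 mm (distance of spanner from where it was at the start of the episode above 0.025 m).
It also fails if it takes over 38 s, if anything falls off the work surface, if the arm or the gripper's body presses on something with over 40 N, if the wrist force passes 120 N, or if a joint passes its speed limit or range.

## Working session

There is one attempt and no reset: what is moved stays moved. The work goes in short steps, Python scripts to look and compute and a tool call to move; the robot and the scene stay as the last step left them, time stands still between calls to the robot, and variables do not carry over. Pictures are saved under pics/ and viewed, at most 10 in all, crops included, and the job is handed in when it is done.

Besides the shell and the picture viewer there is one more tool, called after ">>>" by a JSON object that holds its "op" and its "data". apply_moves: Moves the arm, as the interface text tells. Shifts and turns lie within -1 to 1; 1 stands for 0.2 m of shift or 1.5 rad of turn. Its arguments: {"type":"object","properties":{"moves":{"type":"array","items":{"type":"array","items":{"type":"number","minimum":-1,"maximum":1}}},"grip_force":{"type":"number"}},"required":["moves"]}

```bash
mkdir -p pics; cat > h.py <<'E'
import numpy as np, cv2
from scipy.spatial.transform import Rotation as R
from cell import env, viewer, boxes_of, masks_of
def snap(n,f):
    im=viewer.read_camera(n); cv2.imwrite('pics/'+f,im[:,:,::-1]); return im
E
python3 - <<'E'
from h import *
for n in("scene","top"):
    print(n,viewer.get_calibration(n)); snap(n,n+'0.png')
    for t in("long_gauge","short_gauge","fixture","socket","tray","spanner"):
        print(t,[(np.round(b['location']),round(b['conf'],2)) for b in boxes_of(n,t)])
print(env.get_obs())
E
```

```text
scene {'fov_y': 49.6684239580878, 'cx': 313.9587822614156, 'cy': 236.17439031365677, 'position': array([ 0.77697891, -0.39270267,  0.84442427]), 'orientation': array([33.23475366, -0.78843201, 30.5385197 ])}
long_gauge [(array([173., 429.]), 0.92), (array([312., 300.]), 0.81), (array([126., 340.]), 0.63)]
short_gauge [(array([241., 333.]), 0.78)]
fixture [(array([249., 201.]), 0.73), (array([401., 234.]), 0.72)]
socket [(array([377., 340.]), 0.75)]
tray [(array([343., 444.]), 0.56)]
spanner [(array([391., 134.]), 0.95)]
top {'fov_y': 44.54419804787501, 'cx': 321.0787535078424, 'cy': 234.20054041718925, 'position': array([0.41404745, 0.04121488, 1.30977157]), 'orientation': array([  5.39395409,  -0.72895267, -89.81365139])}
long_gauge [(array([444., 324.]), 0.87), (array([339., 218.]), 0.8), (array([478., 253.]), 0.65)]
short_gauge [(array([396., 249.]), 0.58)]
fixture [(array([255., 191.]), 0.9), (array([288., 318.]), 0.67)]
socket [(array([350., 156.]), 0.7), (array([476., 254.]), 0.63), (array([255., 190.]), 0.48)]
tray [(array([438., 144.]), 0.62)]
spanner [(array([147., 237.]), 0.78)]
{'time_s': 0.7, 'qpos': array([-73.15929183,  18.38839501,  -4.01654594,  83.10463506,
         1.29510287,  78.54252496,  -3.26050489]), 'joint_velocities': array([ 0.02772164,  0.06851607, -0.07338276,  0.08554536,  0.029128  ,
       -0.03042806, -0.01722781]), 'effort': array([ 1.98798580e-04, -4.90941632e+01, -4.02711304e-01, -3.12702656e+01,
       -6.37670606e-02,  3.35068500e-02,  7.66326256e-07]), 'tool_pos': array([0.17955955, 0.62475   , 0.18725221]), 'tool_rot': array([1.79990417e+02, 2.67949920e-03, 1.63967962e+02]), 'force': array([-0.96739747, -0.73269108,  0.20083861]), 'wrist_torque': array([-0.04124991,  0.00070323, -0.00615467]), 'grasp_force': 0.0, 'grip_width': 0.08729363393067947}
```

View pics/scene0.png

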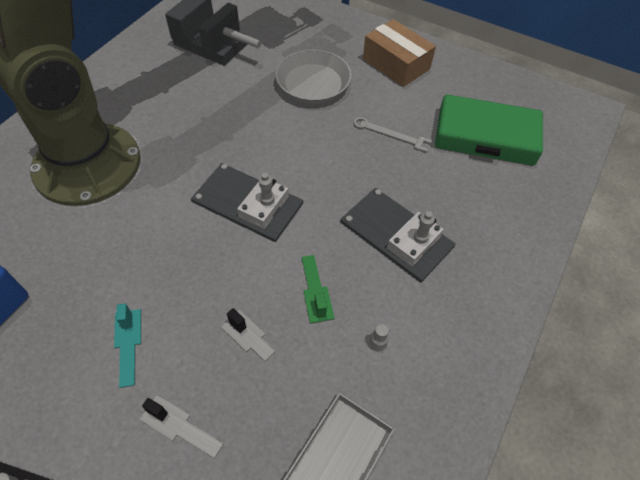

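View pics/top0.png

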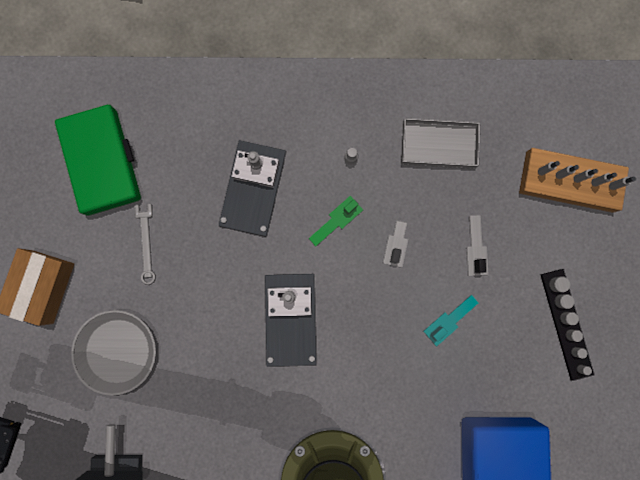

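The scene picture shows these candidates:
- **Long gauge:** the grey gauges are at scene (182,427) and (248,335), or top (478,250) and (396,245). The first has the longer blade, so it is the one to use. The green gauge (318,290) and the turquoise one (127,345) are look-alikes.
- **Fixture:** they stand at top (255,190) and (290,318). The one at (255,190), scene (400,234), is farther from the base, so it is the one meant.

Next I fit models to the masks and confirm this in one crop.

```bash
cat >> h.py <<'E'
from scipy.optimize import minimize
def proj(n,P):
    c=viewer.get_calibration(n); f=240/np.tan(np.radians(c['fov_y']/2))
    q=(np.asarray(P)-c['position'])@R.from_euler('xyz',c['orientation'],degrees=True).as_matrix()
    return np.c_[c['cx']+f*q[:,0]/-q[:,2], c['cy']-f*q[:,1]/-q[:,2]]
def unproj(n,uv,z):
    c=viewer.get_calibration(n); f=240/np.tan(np.radians(c['fov_y']/2))
    d=R.from_euler('xyz',c['orientation'],degrees=True).as_matrix()@[(uv[0]-c['cx'])/f,-(uv[1]-c['cy'])/f,-1]
    return c['position']+d*(z-c['position'][2])/d[2]
def box(a,b,c,d,e,f): return np.array([[x,y,z] for x in(a,b) for y in(c,d) for z in(e,f)])/1000
LONG=[box(-20,45,-22,22,0,4),box(45,115,-12,12,0,4),box(-15,15,-8,8,4,44)]
FIX=[box(-110,90,-55,55,0,12),box(0,60,-46,46,12,40.5),box(29,51,-11,11,40,116)]
def place(M,p,z=0):
    r=R.from_euler('z',p[2]).as_matrix(); return [b@r.T+[p[0],p[1],z] for b in M]
def sil(n,M,p,z=0,S=8):
    im=np.zeros((480*S//2,640*S//2),np.uint8)  # rendered at S/2 x
    for b in place(M,p,z):
        h=cv2.convexHull(((proj(n,b)+.5)*S/2*16-8).astype(np.float32)).round().astype(np.int32)
        cv2.fillConvexPoly(im,h,255,cv2.LINE_8,4)
    return cv2.resize(im,(640,480),interpolation=cv2.INTER_AREA)/255.
def fit(n,M,mask,p0,z=0):
    m=cv2.GaussianBlur(mask.astype(float),(0,0),1.)
    cost=lambda q:((cv2.GaussianBlur(sil(n,M,[q[0],q[1],q[2]/10],z),(0,0),1.)-m)**2).sum()
    q0=np.array([p0[0],p0[1],p0[2]*10])
    r=minimize(cost,q0,method='Nelder-Mead',options=dict(initial_simplex=[q0,q0+[.01,0,0],q0+[0,.01,0],q0+[0,0,1]],xatol=2e-4,fatol=.05))
    return np.array([r.x[0],r.x[1],r.x[2]/10]),r.fun
def draw(im,n,M,p,z=0,s=1,off=(0,0)):
    for b in place(M,p,z):
        h=cv2.convexHull((((proj(n,b)+.5-off)*s-.5)*16).astype(np.float32)).round().astype(np.int32)
        cv2.polylines(im,[h],True,(0,0,255),1,cv2.LINE_AA,4)
def pick(l,uv): return min(l,key=lambda d:np.hypot(*(np.array(d['location'])-uv)))
E
python3 - <<'E'
from h import *
tiles=[]
for n,gu,fu in(("top",(478,250),(255,190)),("scene",(182,427),(400,234))):
    im=viewer.read_camera(n)
    g=pick(masks_of(n,"long_gauge"),gu); f=pick(masks_of(n,"fixture"),fu)
    print(n,g['location'],g['pixels'].sum(),f['location'],f['pixels'].sum())
    np.savez('m_'+n,g=g['pixels'],f=f['pixels'])
    G0=unproj(n,g['location'],.005); F0=unproj(n,f['location'],.02)
    pg=min((fit(n,LONG,g['pixels'],[G0[0],G0[1],a]) for a in np.radians([0,20,-20])),key=lambda r:r[1])
    pf=min((fit(n,FIX,f['pixels'],[F0[0],F0[1],a]) for a in np.radians([0,-15,-30])),key=lambda r:r[1])
    print('gauge',pg,'fix',pf)
    for uv,M,p in((gu,LONG,pg[0]),(fu,FIX,pf[0])):
        x,y=uv[0]-64,min(uv[1]-48,480-96); h=96
        t=cv2.resize(im[y:y+h,x:x+128,::-1].copy(),None,fx=3,fy=3,interpolation=cv2.INTER_CUBIC)
        draw(t,n,M,p,0,3,(x,y)); tiles.append(t)
cv2.imwrite('pics/crop1.png',np.vstack([np.hstack(tiles[:2]),np.hstack(tiles[2:])]))
E
```

```text
top [478.2, 250.0] 938 [256.3, 189.7] 4334
gauge (array([ 0.46670279, -0.32474819,  0.02585939]), np.float64(6.269210576977066)) fix (array([ 0.65068077,  0.17720605, -0.21368776]), np.float64(15.815583953669513))
scene [174.1, 426.2] 2068 [399.0, 235.3] 5348
gauge (array([ 0.46492725, -0.32747065,  0.03920249]), np.float64(11.747695838298686)) fix (array([ 0.65024752,  0.17424064, -0.21711248]), np.float64(70.24539502992128))
```

View pics/crop1.png

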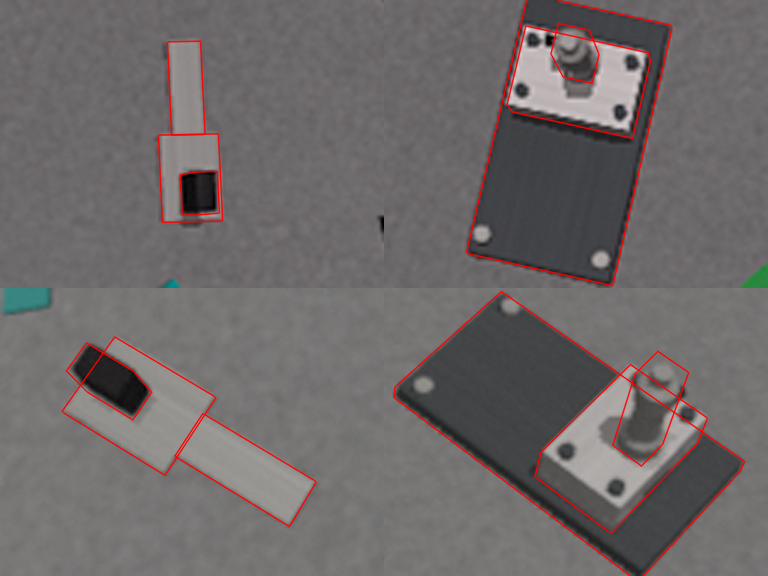

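The outlines match the grey long-bladed gauge at top (478,250), scene (174,426), and the far fixture at top (255,190), scene (399,235). The two cameras agree to 3 mm. I take the gauge at about (0.466, -0.326), yaw 1.9°, and the fixture at about (0.650, 0.176), yaw -12.3°. Now I move towards the gauge.

>>> {"op": "apply_moves", "data": {"moves": [[-1,-0.25,0,0,0,-0.208,1],[-1,-0.25,0,0,0,-0.208,1],[-1,-0.25,0,0,0,-0.208,1],[-1,-0.25,0,0,0,-0.208,1],[-1,-0.25,0,0,0,-0.208,1]]}}

```text
time_s: 1.5
tool_pos: [0.3664, 0.5158, 0.1874]
tool_rot: [-179.8, 0.3, -178.8]
force: [1.4, -0.1, -0.2]
grip_width: 0.087
grasp_force: 0.0
```

>>> {"op": "apply_moves", "data": {"moves": [[-0.77,-1,0,0,0,0,1],[-0.77,-1,0,0,0,0,1],[-0.77,-1,0,0,0,0,1],[-0.77,-1,0,0,0,0,1],[-0.77,-1,0,0,0,0,1]]}}

```text
time_s: 2.0
tool_pos: [0.5176, 0.3272, 0.1875]
tool_rot: [180.0, 0.0, -178.1]
force: [0.2, -0.9, 0.3]
grip_width: 0.0866
grasp_force: 0.0
```

>>> {"op": "apply_moves", "data": {"moves": [[-0.3,-1,0,0,0,0,1],[-0.3,-1,0,0,0,0,1],[-0.3,-1,0,0,0,0,1],[-0.3,-1,0,0,0,0,1]]}}

```text
time_s: 2.4
tool_pos: [0.5807, 0.1373, 0.1875]
tool_rot: [180.0, 0.0, -178.1]
force: [0.6, 0.4, -0.3]
grip_width: 0.0872
grasp_force: 0.0
```

>>> {"op": "apply_moves", "data": {"moves": [[0.1,-1,0,0,0,0,1],[0.1,-1,0,0,0,0,1],[0.1,-1,0,0,0,0,1],[0.1,-1,0,0,0,0,1]]}}

```text
time_s: 2.8
tool_pos: [0.5666, -0.0622, 0.1874]
tool_rot: [180.0, 0.0, -178.1]
force: [1.1, -0.2, 0.4]
grip_width: 0.0872
grasp_force: 0.0
```

>>> {"op": "apply_moves", "data": {"moves": [[0.4,-1,0,0,0,0,1],[0.4,-1,0,0,0,0,1],[0.4,-1,0,0,0,0,1],[0.4,-1,0,0,0,0,1],[0.4,-1,0,0,0,0,1]]}}

```text
time_s: 3.3
tool_pos: [0.4902, -0.2697, 0.1878]
tool_rot: [-179.8, 0.0, -178.6]
force: [-0.8, -0.7, -0.1]
grip_width: 0.087
grasp_force: 0.0
```

```bash
cat >> h.py <<'E'
def row(pos,yaw,o=None):
    o=o or env.get_obs(); r=R.from_euler('xyz',o['tool_rot'],degrees=True)
    s=r.inv().apply(np.array(pos)-o['tool_pos'])/.2
    t=(r.inv()*R.from_euler('xyz',[180,0,yaw],degrees=True)).as_rotvec()/1.5
    print(o['tool_pos'].round(4),o['tool_rot'].round(2),'shift',s.round(3),'turn',t.round(3))
E
python3 -c "
from h import *
row((.4658,-.3261,.08),-178.1)"
```

```text
[ 0.4902 -0.2697  0.1878] [-179.85    0.   -178.64] shift [ 0.129 -0.278  0.54 ] turn [-0.002  0.    -0.006]
```

>>> {"op": "apply_moves", "data": {"moves": [[0.129,-0.278,0.2,0,0,0,1],[0.129,-0.278,0.54,0,0,0,1],[0.129,-0.278,0.54,0,0,0,1],[0.129,-0.278,0.54,0,0,0,1],[0.129,-0.278,0.54,0,0,0,1]]}}

```text
time_s: 3.8
tool_pos: [0.4699, -0.3192, 0.0797]
tool_rot: [180.0, -0.0, -178.1]
force: [0.4, -0.4, 0.3]
grip_width: 0.087
grasp_force: 0.0
```

```bash
python3 -c "
from h import *
row((.4658,-.3261,.010),-178.1)"
```

```text
[ 0.4699 -0.3192  0.0797] [ 179.99   -0.   -178.14] shift [ 0.022 -0.034  0.348] turn [ 0. -0. -0.]
```

>>> {"op": "apply_moves", "data": {"moves": [[0.022,-0.034,0,0,0,0,1],[0.022,-0.034,0.15,0,0,0,1],[0.022,-0.034,0.3,0,0,0,1],[0.022,-0.034,0.348,0,0,0,1],[0.022,-0.034,0.348,0,0,0,1],[0.022,-0.034,0.348,0,0,0,0],[0.022,-0.034,0.348,0,0,0,0],[0.022,-0.034,0.348,0,0,0,0],[0.022,-0.034,0.348,0,0,0,0],[0.022,-0.034,0.348,0,0,0,0],[0.022,-0.034,0.348,0,0,0,0]], "grip_force": 45}}

```text
time_s: 4.9
tool_pos: [0.4653, -0.3266, 0.0097]
tool_rot: [180.0, 0.0, -178.2]
force: [0.4, 0.4, -0.1]
grip_width: 0.0468
grasp_force: 0.0
```

>>> {"op": "apply_moves", "data": {"moves": [[0,0,0,0,0,0,0],[0,0,0,0,0,0,0],[0,0,0,0,0,0,0],[0,0,0,0,0,0,0],[0,0,0,0,0,0,0],[0,0,0,0,0,0,0],[0,0,0,0,0,0,0],[0,0,0,0,0,0,0]]}}

```text
time_s: 5.7
tool_pos: [0.4652, -0.3266, 0.0095]
tool_rot: [180.0, 0.0, -178.2]
force: [-0.2, 0.2, 0.4]
grip_width: 0.0005
grasp_force: 0.0
```

The fingers shut to 0, so the grasp missed. I look before doing anything else.

```bash
python3 -c "
from h import *
a=snap('top','t2.png');b=snap('scene','s2.png')
o=env.get_obs();print(o['tool_pos'],o['tool_rot'],o['grip_width'],o['time_s'])
T=[];
for n,im,(x,y) in(('top',a,(400,190)),('scene',b,(80,330))):
    t=cv2.resize(im[y:y+150,x:x+200,::-1].copy(),None,fx=2,fy=2)
    draw(t,n,LONG,[.4658,-.3261,.033],0,2,(x,y))
    p=(proj(n,[o['tool_pos']])[0]-(x,y))*2; cv2.circle(t,tuple(int(v) for v in p),3,(0,255,0),-1); T.append(t)
cv2.imwrite('pics/c2.png',np.hstack(T))"
```

```text
[ 0.46523155 -0.32658825  0.00955068] [ 1.79997470e+02  3.37363867e-03 -1.78151918e+02] 0.0005406647543664991 5.8
```

View pics/c2.png

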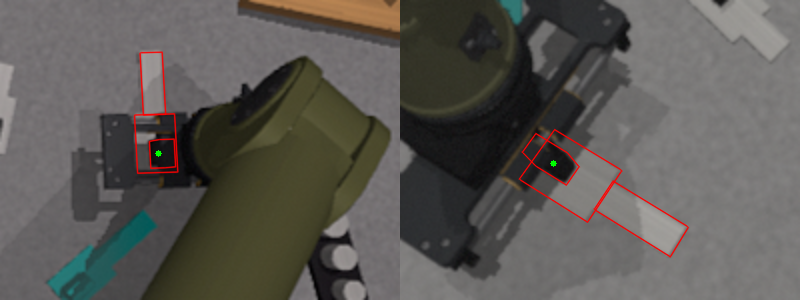

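```bash
python3 -c "
import cv2,numpy as np
a=cv2.imread('pics/s2.png')[360:460,70:210]; b=cv2.imread('pics/t2.png')[230:300,440:538]
f=lambda i,s:cv2.resize(np.clip(i.astype(float)*1.6+15,0,255).astype('uint8'),(400,400*i.shape[0]//i.shape[1]),interpolation=cv2.INTER_CUBIC)
A,B=f(a,0),f(b,0);cv2.imwrite('pics/c3.png',np.hstack([A,B]))
"
```

```text
(no output)
```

View pics/c3.png

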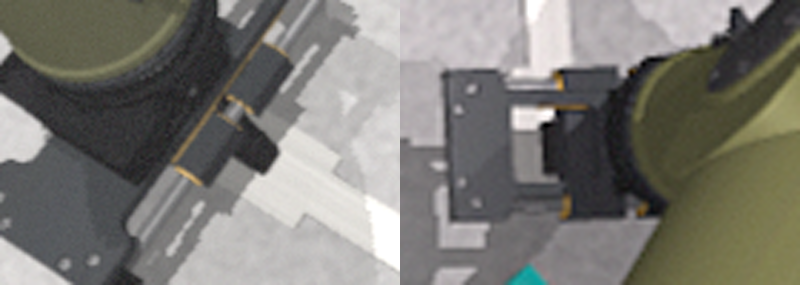

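The carriages look nearly together, with the black block between them and the gauge still on its outline. The opening reading of 0.5 mm doesn't agree with that, so a small test lift should settle it.

>>> {"op": "apply_moves", "data": {"moves": [[0,0,-0.1,0,0,0,0],[0,0,-0.25,0,0,0,0],[0,0,-0.25,0,0,0,0],[0,0,-0.25,0,0,0,0]]}}

```text
time_s: 6.2
tool_pos: [0.4657, -0.3268, 0.0601]
tool_rot: [-180.0, 0.1, -178.1]
force: [0.2, 0.6, 0.3]
grip_width: 0.0008
grasp_force: 0.0
```

```bash
python3 -c "
from h import *
b=snap('scene','s3.png')
o=env.get_obs();print(o['tool_pos'],o['force'],o['wrist_torque'],o['grip_width'],o['grasp_force'],o['time_s'])
t=cv2.resize(np.clip(b[330:470,70:257,::-1]*1.6+15,0,255).astype(np.uint8),None,fx=4,fy=4,interpolation=cv2.INTER_CUBIC)
draw(t,'scene',LONG,[.4658,-.3261,.033],0,4,(70,330));cv2.imwrite('pics/c4.png',t)"
```

```text
[ 0.46505361 -0.32626653  0.05918514] [-0.02863694  0.44784492 -0.6277607 ] [ 0.04298022 -0.00937377  0.06661889] 0.0005332568409910091 0.0 6.25
```

View pics/c4.png

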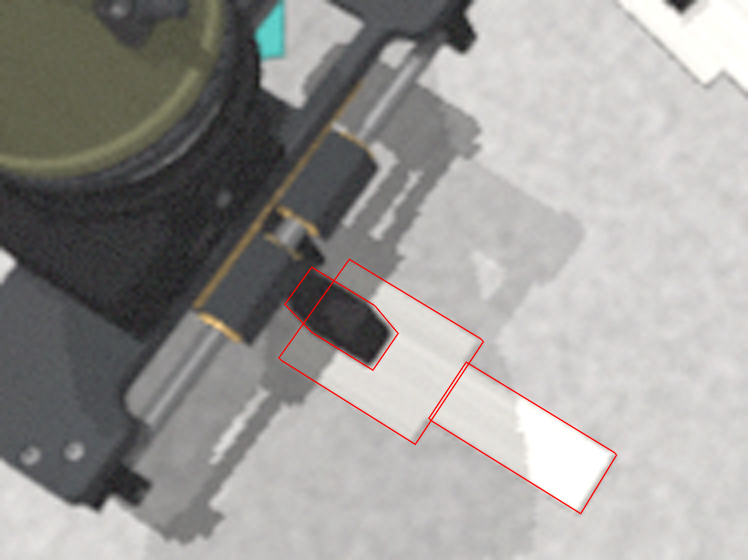

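The gauge did not lift and sits exactly on its outline, so the fingers closed beside or above the block. I check where the cameras see the tool against the reported TCP.

```bash
python3 -c "
from h import *
o=env.get_obs();r=R.from_euler('xyz',o['tool_rot'],degrees=True)
for d in (0,.019,.04,.07,.09,.12):
    p=o['tool_pos']-r.apply([0,0,d]); print(d,p.round(3),proj('scene',[p]).round(1),'crop4',((proj('scene',[p])-(70,330))*4).round(0), proj('top',[p]).round(1))
print(o['qpos'].round(1))
a=snap('top','t4.png')
b=cv2.imread('pics/s3.png')
f=lambda i:np.clip(i*2.2+20,0,255).astype(np.uint8)
A=cv2.resize(f(b[370:420,110:160]),(400,400),interpolation=cv2.INTER_CUBIC)
B=cv2.resize(f(a[225:305,440:520,::-1]),(400,400),interpolation=cv2.INTER_CUBIC)
cv2.imwrite('pics/c5.png',np.hstack([A,B]))"
```

```text
0 [ 0.465 -0.326  0.059] [[149.  402.8]] crop4 [[316. 291.]] [[485.4 266.2]]
0.019 [ 0.465 -0.326  0.078] [[145.7 399.2]] crop4 [[303. 277.]] [[488.  265.8]]
0.04 [ 0.465 -0.326  0.099] [[141.9 395. ]] crop4 [[288. 260.]] [[491.  265.4]]
0.07 [ 0.465 -0.326  0.129] [[136.1 388.6]] crop4 [[265. 234.]] [[495.5 264.8]]
0.09 [ 0.465 -0.326  0.149] [[132.1 384.1]] crop4 [[248. 217.]] [[498.6 264.4]]
0.12 [ 0.465 -0.326  0.179] [[125.6 377. ]] crop4 [[222. 188.]] [[503.5 263.7]]
[  3.3  15.7  33.6 104.8  -9.8  62.4 132.3]
```

View pics/c5.png

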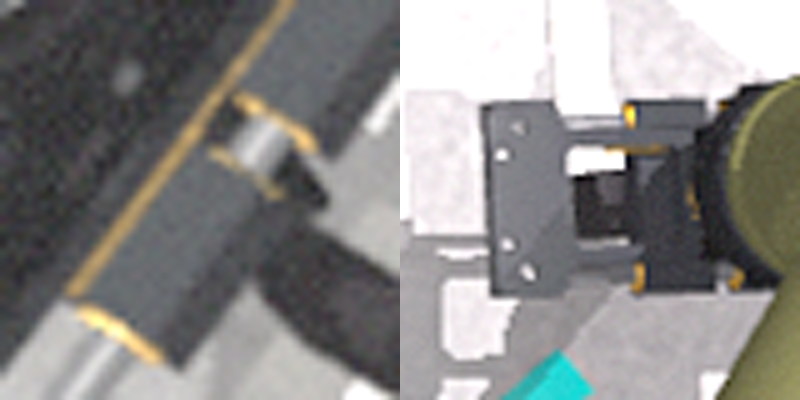

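>>> {"op": "apply_moves", "data": {"moves": [[0,0,0,0,0,0,1],[0,0,0,0,0,0,1],[0,0,0,0,0,0,1],[0,0,0,0,0,0,1],[0,0,0,0,0,0,1],[0,0,0,0,0,0,1],[0,0,0,0,0,0,1],[0,0,0,0,0,0,1],[0,0,0,0,0,0,1],[0,0,0,0,0,0,1]]}}

```text
time_s: 7.3
tool_pos: [0.4652, -0.3266, 0.0596]
tool_rot: [180.0, 0.0, -178.2]
force: [0.1, -0.7, -0.4]
grip_width: 0.0722
grasp_force: 0.0
```

```bash
python3 -c "
from h import *
o=env.get_obs();r=R.from_euler('xyz',o['tool_rot'],degrees=True);print(o['tool_pos'],o['grip_width'],o['time_s'])
T=[]
for n,(x,y) in(('scene',(100,340)),('top',(430,220))):
    a=snap(n,n+'5.png')
    t=cv2.resize(np.clip(a[y:y+100,x:x+100,::-1]*1.8+15.,0,255).astype(np.uint8),(400,400),interpolation=cv2.INTER_CUBIC)
    for b,c in((0,(0,255,0)),(-.04,(0,0,255))):
        for s in(-.0436,-.0586,.0436,.0586):
            P=[o['tool_pos']+r.apply([u,s,b]) for u in(-.0095,.0095)]
            q=((proj(n,P)-(x,y)+.5)*4*16).astype(int); cv2.line(t,tuple(map(int,q[0])),tuple(map(int,q[1])),c,1,cv2.LINE_AA,4)
    T.append(t)
cv2.imwrite('pics/c6.png',np.hstack(T))"
```

```text
[ 0.46522544 -0.32659529  0.05956227] 0.07222959815937852 7.3
```

View pics/c6.png

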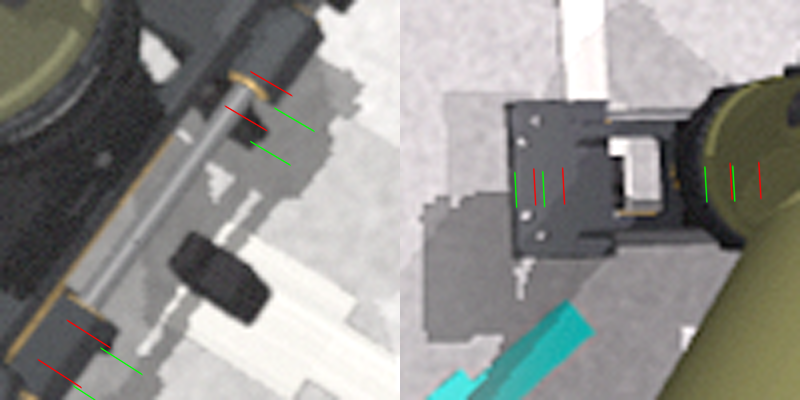

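The far finger's tip is seen at about crop (255,150), which fits a tip some 35–40 mm higher than the reported TCP (red line). A miss above a 44 mm block fits that too. So the real tip height is the reading plus about 37 mm. I descend further, watching the force.

>>> {"op": "apply_moves", "data": {"moves": [[0,0,0.1,0,0,0,1],[0,0,0.2,0,0,0,1],[0,0,0.25,0,0,0,1],[0,0,0.3,0,0,0,1],[0,0,0.33,0,0,0,1],[0,0,0.33,0,0,0,1]]}}

```text
time_s: 8.0
tool_pos: [0.4649, -0.3264, -0.007]
tool_rot: [180.0, -0.0, -178.2]
force: [-0.6, 0.3, -0.5]
grip_width: 0.0872
grasp_force: 0.0
```

>>> {"op": "apply_moves", "data": {"moves": [[0,0,0.03,0,0,0,1],[0,0,0.06,0,0,0,1],[0,0,0.08,0,0,0,1],[0,0,0.08,0,0,0,1]]}}

```text
time_s: 8.4
tool_pos: [0.4648, -0.3263, -0.0231]
tool_rot: [180.0, -0.1, -178.2]
force: [-1.2, -0.5, -1.0]
grip_width: 0.0866
grasp_force: 0.0
```

The reading is below zero with no contact, which confirms the offset. Now I close.

>>> {"op": "apply_moves", "data": {"moves": [[0,0,0.01,0,0,0,0],[0,0,0.01,0,0,0,0],[0,0,0.01,0,0,0,0],[0,0,0.01,0,0,0,0],[0,0,0.01,0,0,0,0],[0,0,0.01,0,0,0,0],[0,0,0.01,0,0,0,0],[0,0,0.01,0,0,0,0],[0,0,0.01,0,0,0,0],[0,0,0.01,0,0,0,0],[0,0,0.01,0,0,0,0],[0,0,0.01,0,0,0,0],[0,0,0.01,0,0,0,0]], "grip_force": 45}}

```text
time_s: 9.7
tool_pos: [0.4652, -0.3264, -0.0245]
tool_rot: [180.0, -0.0, -178.2]
force: [-0.6, 0.5, 1.4]
grip_width: 0.0158
grasp_force: 45.0
```

Gripped at 15.8 mm and 45 N. I lift and carry.

>>> {"op": "apply_moves", "data": {"moves": [[0,0,-0.1,0,0,0,0],[0,0,-0.3,0,0,0,0],[0,0,-0.5,0,0,0,0],[0,0,-0.75,0,0,0,0],[0,0,-1,0,0,0,0],[0,0,-1,0,0,0,0]]}}

```text
time_s: 10.3
tool_pos: [0.4688, -0.3297, 0.1829]
tool_rot: [-179.6, 0.7, -178.2]
force: [0.3, -0.9, -2.0]
grip_width: 0.0155
grasp_force: 45.0
```

>>> {"op": "apply_moves", "data": {"moves": [[-0.1,0.2,0,0,0,0,0],[-0.25,0.4,0,0,0,0,0],[-0.35,0.6,0,0,0,0,0],[-0.45,0.8,0,0,0,0,0],[-0.5,1,0,0,0,0,0],[-0.5,1,0,0,0,0,0]]}}

```text
time_s: 10.9
tool_pos: [0.56, -0.1143, 0.1736]
tool_rot: [179.7, -0.1, -177.5]
force: [0.8, 0.7, -2.3]
grip_width: 0.0158
grasp_force: 45.0
```

>>> {"op": "apply_moves", "data": {"moves": [[-0.05,0.2,0,0,0,0.03,0],[-0.1,0.4,0,0,0,0.06,0],[-0.1,0.6,0,0,0,0.1,0],[-0.1,0.8,0,0,0,0.13,0],[-0.1,1,0,0,0,0.164,0],[-0.1,1,0,0,0,0.164,0],[-0.1,1,0,0,0,0.164,0]]}}

```text
time_s: 11.6
tool_pos: [0.5715, 0.078, 0.1742]
tool_rot: [-179.9, -0.1, 167.9]
force: [-0.5, -0.1, -2.0]
grip_width: 0.0161
grasp_force: 45.0
```

```bash
python3 -c "
from h import *
o=env.get_obs();print(o['grip_width'],o['grasp_force'],o['force'],o['time_s'],unproj('top',(287,297),.08))
row((.5235,.2035,.08),167.7)"
```

```text
0.016069577086613673 44.96846876107156 [-0.51552006 -0.10254302 -2.02351932] 11.6 [0.39835951 0.09659312 0.08      ]
[0.5715 0.078  0.1742] [-1.7993e+02 -1.0000e-01  1.6794e+02] shift [0.365 0.564 0.471] turn [-0.001 -0.001  0.003]
```

>>> {"op": "apply_moves", "data": {"moves": [[0.1,0.15,0,0,0,0,0],[0.2,0.3,0,0,0,0,0],[0.3,0.45,0,0,0,0,0],[0.365,0.564,0,0,0,0,0],[0.365,0.564,0.15,0,0,0,0],[0.365,0.564,0.35,0,0,0,0],[0.365,0.564,0.55,0,0,0,0],[0.365,0.564,0.7,0,0,0,0],[0.365,0.564,0.8,0,0,0,0],[0.365,0.564,0.84,0,0,0,0],[0.365,0.564,0.84,0,0,0,0],[0.365,0.564,0.84,0,0,0,0]]}}

```text
time_s: 12.8
tool_pos: [0.526, 0.2023, 0.0086]
tool_rot: [180.0, 0.1, 167.7]
force: [0.2, 0.4, -2.0]
grip_width: 0.0157
grasp_force: 45.0
```

```bash
python3 -c "
from h import *
o=env.get_obs();print(o['tool_pos'],o['tool_rot'],o['grip_width'],o['force'],o['time_s'])
p=[o['tool_pos'][0],o['tool_pos'][1],np.radians(o['tool_rot'][2]-180)]; z=o['tool_pos'][2]+.0245
T=[]
for n,(x,y) in(('scene',(340,170)),('top',(205,130))):
    a=snap(n,n+'7.png'); g=masks_of(n,'long_gauge'); print([(d['location'],round(d['conf'],2),d['pixels'].sum()) for d in g])
    t=cv2.resize(np.clip(a[y:y+100,x:x+100,::-1]*1.6+15.,0,255).astype(np.uint8),(400,400),interpolation=cv2.INTER_CUBIC)
    draw(t,n,LONG,p,z,4,(x,y)); draw(t,n,FIX[:2],[.6505,.1757,-.2154],0,4,(x,y)); T.append(t)
cv2.imwrite('pics/c7.png',np.hstack(T))"
```

```text
[0.52597674 0.20229656 0.00855282] [1.79955492e+02 8.29108194e-02 1.67686768e+02] 0.01567290787532326 [ 0.23293333  0.37800419 -2.04346836] 12.8
[([125.5, 339.7], 0.83, np.int64(1629)), ([311.1, 297.5], 0.73, np.int64(1250)), ([370.9, 203.4], 0.69, np.int64(807))]
[([339.6, 214.7], 0.89, np.int64(858)), ([249.4, 199.8], 0.68, np.int64(324)), ([446.1, 321.7], 0.6, np.int64(935))]
```

View pics/c7.png

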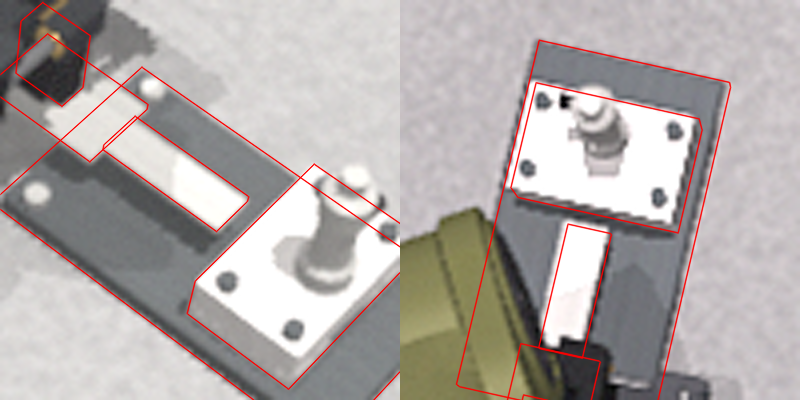

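The blade lies in front of the mouth, in line with the bridge in both views: scene tip about (400,225), top tip about (349,187). I measure the side offset against each camera's own fixture fit.

```bash
python3 -c "
from h import *
o=env.get_obs();z=o['tool_pos'][2]+.0245
for n,uv,F in(('scene',(371,203),(.65025,.17424,-.21711)),('top',(249,200),(.65068,.17721,-.21369))):
    viewer.read_camera(n)
    m=pick(masks_of(n,'long_gauge'),uv)['pixels']
    c,s=np.cos(F[2]),np.sin(F[2])
    # window: pixels unprojected at blade height with fixture x > -72
    ys,xs=np.mgrid[0:480,0:640]; X=np.array([[unproj(n,(u,v),z+.004)[:2] for u in range(200,460)] for v in range(130,290)])-F[:2]
    W=np.zeros((480,640)); fx=X@[c,s]; fy=X@[-s,c]; W[130:290,200:460]=(fx>-68)&(fx<30)&(abs(fy)<.04) if False else (fx>-.068)&(fx<.02)&(abs(fy)<.035)
    mm=cv2.GaussianBlur(m.astype(float),(0,0),1.)
    cost=lambda q:(W*(cv2.GaussianBlur(sil(n,LONG[:2],[q[0],q[1],q[2]/10],z),(0,0),1.)-mm)**2).sum()
    q0=np.array([o['tool_pos'][0],o['tool_pos'][1],-2.15])
    r=minimize(cost,q0,method='Nelder-Mead',options=dict(initial_simplex=[q0,q0+[.006,0,0],q0+[0,.006,0],q0+[0,0,.4]],xatol=1e-4,fatol=.02))
    g=r.x[:2]; yaw=r.x[2]/10; tip=g+.115*np.array([np.cos(yaw),np.sin(yaw)])
    f=lambda p:(np.array([[c,s],[-s,c]])@(p-F[:2])*1000).round(1)
    print(n,r.fun,'origin',f(g),'tip',f(tip),'yawdiff deg',np.degrees(yaw-F[2]).round(2),'tool',f(o['tool_pos'][:2]))
"
```

```text
Traceback (most recent call last):
  File "h.py", line 12, in unproj
    c=viewer.get_calibration(n); f=240/np.tan(np.radians(c['fov_y']/2))
ValueError: time passes only in moves, steps and waits
```

```bash
sed -i 's/viewer.get_calibration(n)/cal(n)/' h.py; cat >> h.py <<'E'
from functools import lru_cache
@lru_cache(None)
def cal(n): return viewer.get_calibration(n)
E
cat > side.py <<'E'
from h import *
o=env.get_obs();z=o['tool_pos'][2]+.0245; print(o['time_s'])
for n,uv,F in(('scene',(371,203),(.65025,.17424,-.21711)),('top',(249,200),(.65068,.17721,-.21369))):
    viewer.read_camera(n)
    m=pick(masks_of(n,'long_gauge'),uv)['pixels']
    c,s=np.cos(F[2]),np.sin(F[2])
    W=np.zeros((480,640),np.uint8); A=np.array([[-.068,-.035],[.0,-.035],[.0,.035],[-.068,.035]])@[[c,s],[-s,c]]+F[:2]
    cv2.fillConvexPoly(W,proj(n,np.c_[A,np.full(4,z+.004)]).round().astype(np.int32),1)
    mm=cv2.GaussianBlur(m.astype(float),(0,0),1.)
    cost=lambda q:(W*(cv2.GaussianBlur(sil(n,LONG[:2],[q[0],q[1],q[2]/10],z),(0,0),1.)-mm)**2).sum()
    q0=np.array([o['tool_pos'][0],o['tool_pos'][1],-2.15])
    r=minimize(cost,q0,method='Nelder-Mead',options=dict(initial_simplex=[q0,q0+[.006,0,0],q0+[0,.006,0],q0+[0,0,.4]],xatol=1e-4,fatol=.02))
    g=r.x[:2]; yaw=r.x[2]/10; tip=g+.115*np.array([np.cos(yaw),np.sin(yaw)])
    f=lambda p:(np.array([[c,s],[-s,c]])@(p-F[:2])*1000).round(1)
    print(n,round(r.fun,2),'origin',f(g),'tip',f(tip),'yawdiff',np.degrees(yaw-F[2]).round(2),'tool',f(o['tool_pos'][:2]))
E
python3 side.py
```

```text
13.1
scene 3.84 origin [-129.4   -3.2] tip [-14.4  -0.5] yawdiff 1.37 tool [-128.1    1.3]
top 1.93 origin [-128.3   -1.8] tip [-13.3  -1.9] yawdiff -0.07 tool [-127.9   -1.3]
```

>>> {"op": "apply_moves", "data": {"moves": [[0,0.008,0.03,0,0,0,0],[0,0.008,0.06,0,0,0,0],[0,0.008,0.08,0,0,0,0],[0,0.008,0.08,0,0,0,0],[0,0.008,0.08,0,0,0,0]]}}

```text
time_s: 13.8
tool_pos: [0.5251, 0.2042, -0.0087]
tool_rot: [-180.0, -0.0, 167.7]
force: [-0.7, 0.6, -1.8]
grip_width: 0.0157
grasp_force: 45.0
```

```bash
python3 side.py; python3 -c "
from h import *
print(env.get_obs()['tool_pos'],env.get_obs()['force'])"
```

```text
13.8
scene 8.51 origin [-128.4   -1.3] tip [-13.5  -0.2] yawdiff 0.52 tool [-128.7    2.3]
top 2.03 origin [-1.278e+02 -1.000e-01] tip [-12.8   1.1] yawdiff 0.58 tool [-128.5   -0.2]
[ 0.52547845  0.20441438 -0.00819151] [ 0.06891195 -0.95114804 -1.91778924]
```

The side error is under 1 mm and the yaw error about 0.5°. I lower 2.5 mm and push in halfway.

>>> {"op": "apply_moves", "data": {"moves": [[0,0,0.012,0,0,0,0],[0,0,0.012,0,0,0,0],[-0.04,0,0.012,0,0,0,0],[-0.08,0,0.012,0,0,0,0],[-0.12,0,0.012,0,0,0,0],[-0.16,0,0.012,0,0,0,0],[-0.2,0,0.012,0,0,0,0],[-0.2,0,0.012,0,0,0,0],[-0.2,0,0.012,0,0,0,0]]}}

```text
time_s: 14.9
tool_pos: [0.5643, 0.1957, -0.011]
tool_rot: [-180.0, -0.0, 167.7]
force: [-0.2, 0.3, -2.1]
grip_width: 0.0158
grasp_force: 45.0
```

```bash
python3 side.py; python3 -c "
from h import *
o=env.get_obs();print(o['tool_pos'],o['tool_rot'],o['force'],o['wrist_torque'])"
```

```text
14.9
scene 38.16 origin [-88.9  -2.4] tip [26.1  1.6] yawdiff 1.97 tool [-88.6   2.5]
top 191.0 origin [-116.9   -2.9] tip [-1.9  0.3] yawdiff 1.58 tool [-88.4  -0.2]
[ 0.56382441  0.19612137 -0.01089216] [ 1.79996730e+02 -2.41132646e-02  1.67779491e+02] [ 0.27287986  0.33205772 -2.56778289] [-0.02557014  0.0796031  -0.00077001]
```

>>> {"op": "apply_moves", "data": {"moves": [[-0.04,0,0,0,0,0,0],[-0.08,0,0,0,0,0,0],[-0.12,0,0,0,0,0,0],[-0.15,0,0,0,0,0,0],[-0.18,0,0,0,0,0,0],[-0.195,0,0,0,0,0,0],[-0.195,0,0,0,0,0,0],[-0.195,0,0,0,0,0,0]]}}

```text
time_s: 15.9
tool_pos: [0.6021, 0.1877, -0.011]
tool_rot: [-180.0, -0.0, 167.8]
force: [-0.2, -0.2, -2.2]
grip_width: 0.0157
grasp_force: 45.0
```

>>> {"op": "apply_moves", "data": {"moves": [[-0.005,0,0.004,0,0,0,0],[-0.01,0,0.004,0,0,0,0],[-0.015,0,0.004,0,0,0,0],[-0.015,0,0.004,0,0,0,0]]}}

```text
time_s: 16.3
tool_pos: [0.6054, 0.187, -0.0116]
tool_rot: [180.0, 0.0, 167.8]
force: [0.4, -0.2, -2.2]
grip_width: 0.0155
grasp_force: 45.0
```

>>> {"op": "apply_moves", "data": {"moves": [[-0.004,0,0,0,0,0,0],[-0.008,0,0,0,0,0,0],[-0.008,0,0,0,0,0,0]]}}

```text
time_s: 16.6
tool_pos: [0.6056, 0.187, -0.012]
tool_rot: [-180.0, -0.1, 167.8]
force: [-4.4, 0.2, -0.3]
grip_width: 0.0156
grasp_force: 45.0
```

The shoulders are touching the bridge (−4.4 N). I seat the gauge down, then release.

>>> {"op": "apply_moves", "data": {"moves": [[-0.003,0,0.004,0,0,0,0],[-0.003,0,0.006,0,0,0,0],[-0.003,0,0.006,0,0,0,0]]}}

```text
time_s: 16.9
tool_pos: [0.6054, 0.1871, -0.0125]
tool_rot: [-180.0, -0.2, 167.8]
force: [-7.6, -0.5, 4.2]
grip_width: 0.0154
grasp_force: 45.0
```

>>> {"op": "apply_moves", "data": {"moves": [[0,0,0,0,0,0,0.6],[0,0,0,0,0,0,0.6],[0,0,0,0,0,0,0.6],[0,0,0,0,0,0,0.6],[0,0,0,0,0,0,0.6],[0,0,0,0,0,0,0.6]]}}

```text
time_s: 17.5
tool_pos: [0.6077, 0.1864, -0.0128]
tool_rot: [180.0, 0.0, 167.7]
force: [0.6, -0.5, -0.2]
grip_width: 0.0502
grasp_force: 0.0
```

>>> {"op": "apply_moves", "data": {"moves": [[0,0,-0.05,0,0,0,0.6],[0,0,-0.15,0,0,0,0.6],[0,0,-0.35,0,0,0,0.6],[0,0,-0.6,0,0,0,0.6],[0,0,-0.85,0,0,0,0.6],[0,0,-0.85,0,0,0,0.6]]}}

```text
time_s: 18.1
tool_pos: [0.6127, 0.1878, 0.1671]
tool_rot: [179.5, 0.7, 167.7]
force: [-0.1, 0.4, 0.1]
grip_width: 0.0518
grasp_force: 0.0
```

>>> {"op": "apply_moves", "data": {"moves": [[0,0.25,0,0,0,0,0.6],[0.2,0.5,0,0,0,0,0.6],[0.4,0.75,0,0,0,0,0.6],[0.5,1,0,0,0,0,0.6],[0.5,1,0,0,0,0,0.6],[0.5,1,0,0,0,0,0.6]]}}

```text
time_s: 18.7
tool_pos: [0.5479, 0.4109, 0.1572]
tool_rot: [179.8, -0.2, 168.3]
force: [-0.1, -0.0, 0.5]
grip_width: 0.0525
grasp_force: 0.0
```

```bash
python3 -c "
from h import *
o=env.get_obs();print(o['tool_pos'],o['grip_width'],o['force'],o['joint_velocities'].round(2),o['time_s'])
T=[]
for n,(x,y),F in(('scene',(340,170),(.65025,.17424,-.21711)),('top',(205,150),(.65068,.17721,-.21369))):
    a=snap(n,n+'9.png'); t=cv2.resize(np.clip(a[y:y+100,x:x+100,::-1]*1.6+15.,0,255).astype(np.uint8),(400,400),interpolation=cv2.INTER_CUBIC)
    p=[F[0]-.045*np.cos(F[2]),F[1]-.045*np.sin(F[2]),F[2]]
    draw(t,n,[LONG[0],LONG[2]],p,.012,4,(x,y)); T.append(t)
cv2.imwrite('pics/c9.png',np.hstack(T))"
```

```text
[0.54785365 0.41092628 0.15716649] 0.052490112867139165 [-0.05652885 -0.04267048  0.53479371] [ 2.83 -1.    3.79  1.65  2.67  0.57  1.79] 18.7
```

View pics/c9.png

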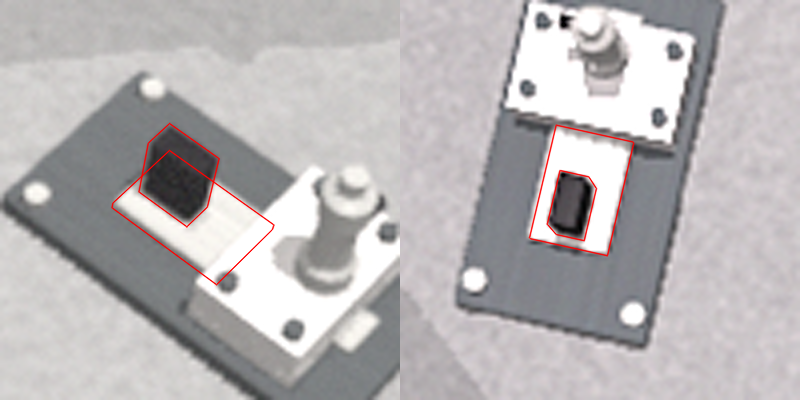

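The gauge lies flat exactly on the expected outline. Its shoulders are at the bridge, the blade tip shows behind the bridge at crop (355,325), and the gripper is clear. I hand in.

```bash
python3 -c "
from h import *
print(env.sign_off())"
```

```text
the job is handed in; nothing more can be done
None
```

The long gauge's blade is fully in the far fixture's gap with its shoulders against the bridge; I released it lying flat and handed the job in at about 19 s (no verdict came back), after a first grasp that closed above the grip because the fingertips sit about 37 mm higher than the reported tool position.

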